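# Load the guarded board tester

### The job

Load the board tester: push the circuit-board carrier along its track until it is fully home against the end stop, and after that reach down through the window of the white guard and press the lever inside all the way down. Push and press only: do not lift or tip the carrier, never touch the guard with any part of the robot, and leave the other things on the bench where they are. Finish with the arm clear.

Things in the scene. Friction and masses are not known exactly. Their poses are not given: they have to be found in the camera images.
- tester: Board tester fixed to the bench. Origin on the bench top under the window's centre; z up, y along the track towards the end stop (about the robot's left), x away from the robot. Base plate 190 (x) by 440 (y) by 10 mm, y = -320 to +120; two rails along y at x = +-52 to 62, tops at z = 18; white box behind the guard, x = 96 to 171, y = +-75, 85 mm high.
- carrier: Loose black carrier with a green circuit board, 0.25 to 0.5 kg, lying on the base plate between the rails (2 mm play each side). 100 (x) by 240 (y, along the track) by 12 mm thick. Origin at the centre of its underside, axes as the tester's. Starts 60 to 100 mm short of the stop; fully home its front end meets the stop, origin at tester y = -20, z = 10 mm.
- guard: White sheet-metal hood over the track, fixed to the tester, same origin and axes. Flat top 4 mm thick, top face at z = 116, x = -90 to +92, y = +-75 mm; corner posts 10 mm square; sheets at x = -88 and +90 from z = 63 up. Open at both y ends, where the carrier passes under. Window in the top 90 (x) by 100 mm (y), centred on x = y = 0. Not to be touched.
- window (a point): Centre of the guard's window, at the level of the top face (116 mm above the bench).
- lever (a joint): Lever under the window, rad: 0 fully raised, 0.32 fully down on its stop; starts at 0 to 0.08. Steel arm hinged about a line along tester y at x = +81, z = 75 mm, pointing to -x, with a grey paddle 28 (x) by 36 (y) by 6 mm at its end and a rubber-footed stem below that comes down on the board. Takes about 6 N on the paddle to move; stays where it is left.
- paddle (a point): Centre of the paddle's upper face. Raised about 103 mm above the bench at x = +5 mm of the tester; fully down 78 mm above the bench (38 mm below the guard's top face) at x = 0, y = 0, the face then level.
- stop (a point): Middle of the stopping face of the dark steel end stop across the track's +y end: tester x = 0, y = +100, z = 20 mm. The stop is 36 mm high above the bench, 104 mm wide.
- carrier_rear (a point): Middle of the carrier's flat rear (-y) face, 120 mm behind its origin and 16 mm above its underside. An upright tab, 44 wide (x), 12 thick and 32 mm high from the underside, is flush with this face. The track behind it is free for a fingertip. Fully home this face is at tester y = -140 mm.
- screwdriver: Bystander: loose screwdriver lying on the bench on the robot's side of the track, 170 mm long; origin under its middle. Leave it.
- flux_jar: Bystander: small amber jar with black cap, 44 mm across, 50 mm high, beyond the track; origin under its centre. Leave it.
- solder_reel: Bystander: steel-grey reel, 56 mm across, 40 mm high, beyond the track; origin under its centre. Leave it.
- spare_board: Bystander: spare green circuit board 50 by 70 by 4.5 mm lying on the bench on the robot's side; origin under its centre. Leave it.
- parts_bin: Bystander: grey open bin 100 by 75 by 45 mm past the end of the track; origin under its centre. Leave it.
- mug: Bystander: white mug, 76 mm across, 90 mm high, beyond the tester; origin under its centre. Leave it.
- multimeter: Bystander: black multimeter 75 by 150 by 36 mm lying flat across the near (-y) end of the track, just behind it; origin under its centre. Leave it.

How it is judged (in metres and radians):
On the way, in this order (a step that is already met when the one before it is completed fails the run):
1. the carrier is fully home against the stop while the lever is still up (y of carrier in the frame of tester above -0.0235 m and z of carrier in the frame of tester below 0.013 m and value of joint lever below 0.15 rad), for 0.2 s.
2. the lever is pressed all the way down (value of joint lever above 0.29 rad), for 0.2 s.
At the end, for the whole second after the job is handed in: The carrier lies flat on its track within 3.5 mm of the end stop (y above -23.5 mm and z below 13 mm in the tester's frame) and the lever stands at 0.29 rad or more, both at rest (y of carrier in the frame of tester above -0.0235 m and z of carrier in the frame of tester below 0.013 m and value of joint lever above 0.29 rad and linear speed of carrier below 0.01 m/s and velocity of joint lever below 0.05 rad/s); the robot touches nothing.
It fails at once if the robot touches the guard (contact force between any of the arm, the fingers and guard above 0.2 N).
It fails at once if the carrier is lifted more than 8 mm or tipped more than 0.12 rad (z of carrier in the frame of tester above 0.018 m or angle between carrier's own z axis and vertical above 0.12 rad).
It fails at once if the lever is pressed before the carrier is home (value of joint lever above 0.15 rad and not (y of carrier in the frame of tester above -0.0235 m and z of carrier in the frame of tester below 0.013 m)).
It fails at once if a bystander is moved more than 20 mm (distance of any of screwdriver, flux_jar, solder_reel, spare_board, parts_bin, mug, multimeter from where it was at the start of the episode above 0.02 m).
It also fails if it takes over 45 s, if anything falls off the work surface, if the arm or the gripper's body presses on something with over 40 N, if the wrist force passes 120 N, or if a joint passes its speed limit or range.

### The arm

A 6-joint arm with a two-finger parallel gripper is mounted at the origin on the work surface. World frame = base frame: x ahead of the robot, y to its left, z up, the work surface at z = 0. Lengths are in mm, angles in rad, forces in N, time in s.
With the tool pointing down it reaches from about 400 to 925 mm from the base axis. Payload 12.5 kg.
Tool frame: the origin (TCP) lies at the very end of the fingers, on their centre line; the grasp point (between the pads) lies 19 mm behind it; x points along the fingers, z is the direction in which the jaws open and shut, and the axes are right-handed (so a half turn about x gives the same grasp; the last joint's range is limited). The gripper opens to 95 mm and grips with 3 to 60 N. Pads are 20 mm wide; open, the fingers measure 119 mm over their backs; the gripper's body (75 mm by 180 mm) begins 59 mm behind the grasp point.
Start: joints at [-1.303, 0.491, 1.559, -0, 1.092, -0.106], TCP at [228.247, -581.854, 181.461] pointing down, gripper open.
Joint ranges: [-3.1, 3.1], [-0.84, 2.19], [0.05, 2.79], [-1.13, 4.28], [0.06, 2.93], [-2.69, 2.69]. Speed limits (rad/s): [2.22, 2.22, 2.79, 3.14, 3.14, 3.14].

### API

Orientations are given as [roll, pitch, yaw] about the fixed x, y, z axes, in that order (R = Rz(yaw) Ry(pitch) Rx(roll)).
In Python, from cell import env gives the robot as it stands. The module is installed in compiled form; this text tells all that it offers.
- The arm moves only by the shell command python3 -m pendant 'ROWS'. ROWS is JSON, one flat list of numbers, 5 for each row, row after row: the shift along the tool's x, y, z normalised to -1 to 1, where 1 is 0.03 m, then the turn about the tool's x normalised to -1 to 1, where 1 is 0.5 rad, then the opening, from 0 (shut) to 1 (fully open). A call has 1 to 5 rows; each row shifts and turns the pose as measured when the row begins, along the tool's axes as they then stand; what a row does not reach is not made up. A row lasts 1/8 s, in which the tool goes at most 62.5 mm and 10.7 degrees, less where a joint would pass 70% of its speed; a pose out of reach is approached as far as the arm can. A call with a number of a shift or a turn outside -1 to 1 is refused whole. A call with a gripper value outside its range is refused whole. The fingers move at their own pace and stop on an object; the grip force is fixed at half the most. Time passes only in rows, so rows that do not move let the fingers close. It gives the time, the measured TCP pose, the force and the opening at its end, in the units of the state.
- env.state(): the state, without advancing time (a new reading comes with each control period).
- env.read_camera(name): name is "side" or "top" or "wrist"; returns (picture, depth): 420x560x3 uint8, blue, green, red; 420x560 float32, mm along the optical axis (not along the pixel's ray), 0 where there is no reading.
- env.camera_info(name): a dict with "fx", "fy", "cx", "cy" (pixels), "position" and "orientation" of the camera in the world. Camera axes: x right, y down, z forward; pixel columns grow to the right and rows downward; lengths in mm; the calibration is good to about 2 mm. A picture is of the moment at which its call begins: read the wrist's pose just before it. camera_info takes no time and is no camera call; for the wrist camera it gives the pose at the moment of the call.
- env.job_done(): hands the job in, once; it reports no verdict.
The state is a dict: "t": time; "joints": joint angles; "qvel": joint speeds; "tau": joint torques, N m; "eef_pos": TCP position; "tcp_rot": TCP orientation; "ft_force": force on the tool from outside, world axes, zero at the start; "moment": the same for the moment, N m; "opening": opening from 0.0 (shut) to 1.0 (fully open).
Only numpy, scipy, OpenCV 4.12 (cv2) and the standard library are available. Lean on these libraries where they do the work, as an engineer would, in place of code of your own. Each camera call takes 0.05 s, during which the arm holds its last target.

## Working session

There is one attempt and no reset: what is moved stays moved. The work goes in short steps, Python scripts to look and compute and a shell command to move; the robot and the scene stay as the last step left them, time stands still between calls to the robot, and variables do not carry over. Pictures are saved under pics/ and viewed, and the job is handed in when it is done.

```bash
mkdir -p pics
python3 - <<'E'
from cell import env
import cv2
s=env.state();print(s)
for n in("side","top","wrist"):
    i=env.camera_info(n);print(n,i)
    p,d=env.read_camera(n);cv2.imwrite(f"pics/{n}0.png",p)
    import numpy as np
    np.savez(f"{n}0.npz",p=p,d=d,**{k:np.array(v) for k,v in i.items() if not isinstance(v,str)})
E
```

```text
{'t': 0.0, 'joints': array([-1.30262834e+00,  4.91576960e-01,  1.55945483e+00, -6.68968862e-06,
        1.09171624e+00, -1.05600079e-01]), 'qvel': array([ 0.00026581,  0.00061858,  0.00056229, -0.00050764, -0.00059512,
       -0.00059125]), 'tau': array([-2.44051280e-04, -6.12645292e+01, -2.58180857e+01,  6.92697521e-02,
        4.82410484e-02, -1.24966509e-04]), 'eef_pos': array([ 228.14607695, -581.56084815,  180.84911385]), 'tcp_rot': array([3.04112764, 1.56964093, 1.84410247]), 'ft_force': array([-1.04804264, -0.21184541, -0.36669333]), 'moment': array([-0.04619003,  0.01597805, -0.0153212 ]), 'opening': 1.0010001451092967}
side {'fx': 464.6647531189733, 'fy': 464.6647531189733, 'cx': 285.6025575793048, 'cy': 209.34152693648068, 'position': array([476.28267805, 954.13646775, 963.02511123]), 'orientation': array([-2.32154279, -0.02055397, -2.99607323])}
top {'fx': 510.8185004524951, 'fy': 510.8185004524951, 'cx': 286.47151732526027, 'cy': 205.29905096372764, 'position': array([ 449.70033127,   25.7753663 , 1228.13265967]), 'orientation': array([-3.02070550e+00,  1.74274496e-04, -1.56036779e+00])}
wrist {'fx': 308.22788312715875, 'fy': 308.22788312715875, 'cx': 279.2034975496651, 'cy': 208.35994716610182, 'position': array([ 301.00258027, -553.21777056,  384.16099344]), 'orientation': array([ 2.86502914e+00, -1.03585104e-04, -1.19692919e+00])}
```

View pics/top0.png

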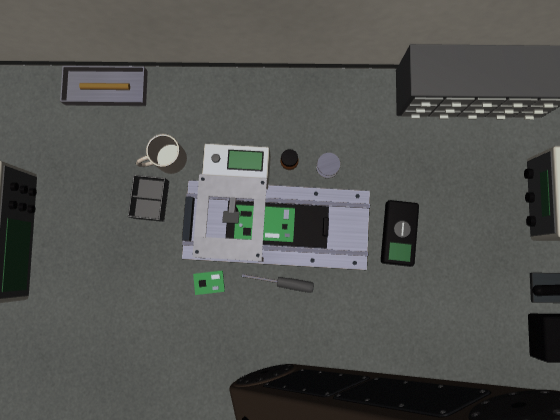

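View pics/side0.png

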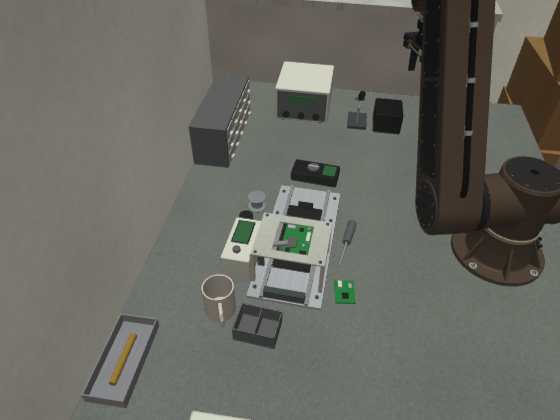

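View pics/wrist0.png

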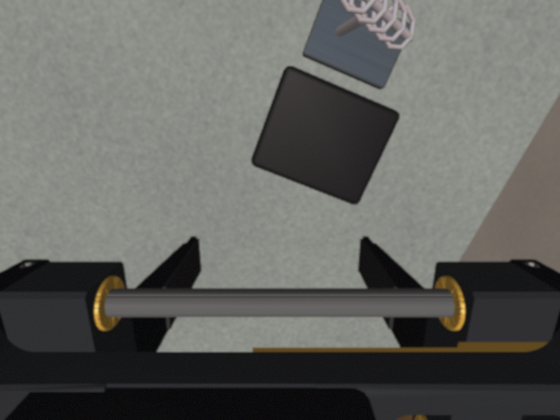

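```bash
cat > h.py <<'E'
import numpy as np,cv2
from scipy.spatial.transform import Rotation as R
def rot(o): return R.from_euler('xyz',o).as_matrix()
def cloud(f):
    z=np.load(f);d=z['d'];v,u=np.mgrid[:420,:560]
    P=np.stack([(u-z['cx'])/z['fx']*d,(v-z['cy'])/z['fy']*d,d],-1)
    return z['p'],d,P@rot(z['orientation']).T+z['position']
def proj(z,X):
    c=(np.asarray(X)-z['position'])@rot(z['orientation'])
    return c[...,0]/c[...,2]*z['fx']+z['cx'],c[...,1]/c[...,2]*z['fy']+z['cy']
E
python3 - <<'E'
from h import *
p,d,W=cloud('top0.npz')
big=cv2.resize(p[130:310,120:430],None,fx=2.5,fy=2.5,interpolation=cv2.INTER_CUBIC);cv2.imwrite('pics/topc.png',big)
v,u=np.mgrid[:420,:560]
box=(u>180)&(u<280)&(v>170)&(v<270)
m=box&(W[...,2]>109)&(W[...,2]<124)&(d>0)
print(m.sum(),W[m][:,2].mean())
Q=W[m][:,:2].astype(np.float32);print('guard',cv2.minAreaRect(Q))
# baseplate
m2=(u>175)&(u<385)&(v>170)&(v<280)&(W[...,2]>6)&(W[...,2]<23)
mm=cv2.morphologyEx(m2.astype(np.uint8),cv2.MORPH_OPEN,np.ones((3,3)))>0
print('plate',cv2.minAreaRect(W[mm][:,:2].astype(np.float32)),np.median(W[mm][:,2]))
cv2.imwrite('pics/mask.png',np.hstack([m*255,mm*255]).astype(np.uint8)[130:310])
bench=(u>300)&(u<380)&(v>290)&(v<330);print('bench z',np.median(W[bench][:,2]))
for n,(a,b) in dict(lever=(231,217),multi=(402,232),tab=(325,227)).items(): print(n,W[b,a])
E
```

```text
3843 116.81274835235176
guard ((558.2461547851562, 151.44818115234375), (150.55087280273438, 183.5937957763672), 87.21405029296875)
plate ((531.5010986328125, 52.636077880859375), (440.937744140625, 229.17242431640625), 87.54865264892578) 11.511896028607907
bench z 0.8753536603001066
lever [559.34629484 150.23572427  99.58564472]
multi [ 533.66945484 -240.42052866   47.5371511 ]
tab [543.90827056 -62.75690929  41.22107249]
```

View pics/topc.png

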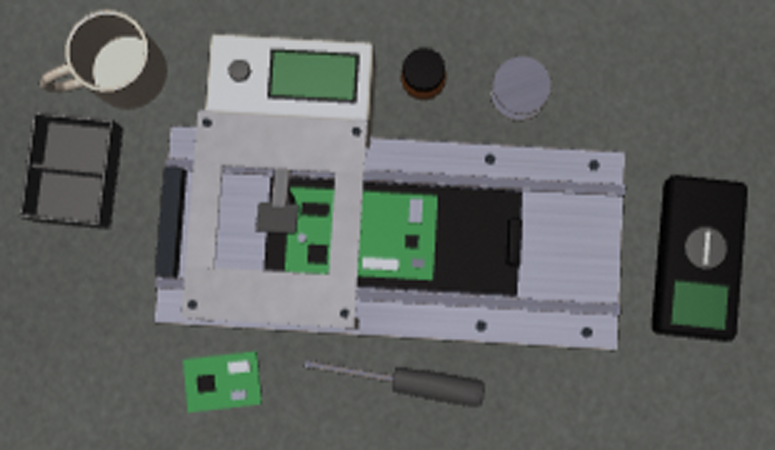

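View pics/mask.png

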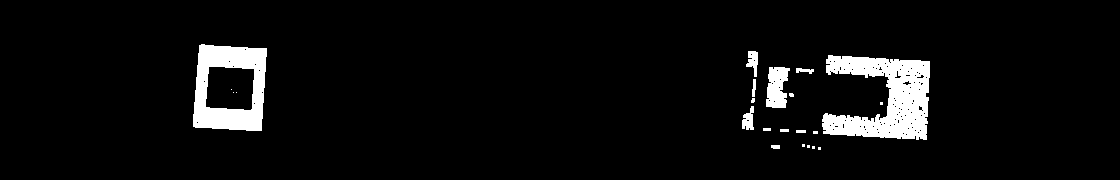

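```bash
cat >> h.py <<'E'
def tw(T,X):
    x,y,a=T;c,s=np.cos(a),np.sin(a);X=np.asarray(X,float)
    return np.stack([x+c*X[...,0]-s*X[...,1],y+s*X[...,0]+c*X[...,1],X[...,2]],-1)
def wt(T,X):
    x,y,a=T;c,s=np.cos(a),np.sin(a);X=np.asarray(X,float);dx,dy=X[...,0]-x,X[...,1]-y
    return np.stack([c*dx+s*dy,-s*dx+c*dy,X[...,2]],-1)
def draw(npz,T,out,crop,k,yc=None,lines=()):
    z=np.load(npz);p=cv2.resize(z['p'],None,fx=k,fy=k,interpolation=cv2.INTER_CUBIC)
    def poly(pts,col):
        u,v=proj(z,tw(T,pts));cv2.polylines(p,[np.round(np.stack([(u+.5)*k-.5,(v+.5)*k-.5],-1)).astype(int)],True,col,1,cv2.LINE_AA)
    def rect(x0,x1,y0,y1,zz,col): poly([[x0,y0,zz],[x1,y0,zz],[x1,y1,zz],[x0,y1,zz]],col)
    rect(-90,92,-75,75,116,(0,0,255));rect(-45,45,-50,50,116,(0,255,255));rect(-95,95,-320,120,10,(255,0,0))
    rect(96,171,-75,75,85,(255,0,255));rect(-14,14,-18,18,78,(0,160,255))
    if yc is not None: rect(-50,50,yc-120,yc+120,22,(0,255,0));rect(-22,22,yc-120,yc-108,42,(0,255,0))
    a,b,c,d=[int(q*k) for q in crop];cv2.imwrite(out,p[b:d,a:c])
E
python3 - <<'E'
from h import *
from scipy.optimize import minimize
p,d,W=cloud('top0.npz')
v,u=np.mgrid[:420,:560]
box=(u>175)&(u<290)&(v>165)&(v<275)
w=W[box];g=((w[:,2]>109)&(w[:,2]<124)).astype(float)
def cost(T):
    q=wt(T,w);x,y=q[:,0],q[:,1];sg=lambda t:1/(1+np.exp(-t/0.8))
    o=sg(np.minimum.reduce([x+90,92-x,y+75,75-y]));i=sg(np.minimum.reduce([x+45,45-x,y+50,50-y]))
    return ((o*(1-i)-g)**2).sum()
r=minimize(cost,[557,151,-.045],method='Nelder-Mead',options=dict(initial_simplex=[[557,151,-.045],[560,151,-.045],[557,154,-.045],[557,151,-.03]]));print(r.x,r.fun)
T=r.x
# carrier tab / rear
q=wt(T,W)
m=(abs(q[...,0])<18)&(q[...,1]<-100)&(q[...,1]>-300)&(q[...,2]>34)&(q[...,2]<50);print('tab',m.sum(),q[m].min(0),q[m].max(0),q[m].mean(0))
m=(abs(q[...,0])<45)&(q[...,1]<-80)&(q[...,1]>-300)&(q[...,2]>17)&(q[...,2]<30);print('car',m.sum(),np.percentile(q[m],[0,1,5],axis=0))
m=(abs(q[...,0])<20)&(abs(q[...,1])<25)&(q[...,2]>70)&(q[...,2]<112);print('paddle',m.sum(),q[m].mean(0),q[m].min(0),q[m].max(0))
yc=-98
draw('top0.npz',T,'pics/ov.png',(165,120,425,300),3,yc)
draw('side0.npz',T,'pics/ovs.png',(200,150,360,350),3,yc)
from cell import env
print(rot(env.state()['tcp_rot']).round(3))
E
```

```text
[ 5.57293345e+02  1.53028195e+02 -4.97843158e-02] 578.2155476030086
tab 87 [ -17.00144117 -223.3633522    34.01205896] [  17.95001136 -119.25076013   48.7256196 ] [   0.60860047 -211.39517306   41.6557414 ]
car 2068 [[ -44.98339078 -292.96921946   17.04985383]
 [ -44.2392585  -221.08267221   18.18130074]
 [ -41.02105937 -211.27027053   19.48301837]]
paddle 200 [  2.78864738  -1.79590998 101.9033971 ] [-10.95671758 -19.89602401  94.99446132] [ 19.81583129  16.41459219 110.54189419]
[[-0.     0.931  0.365]
 [ 0.001  0.365 -0.931]
 [-1.     0.    -0.001]]
```

View pics/ov.png

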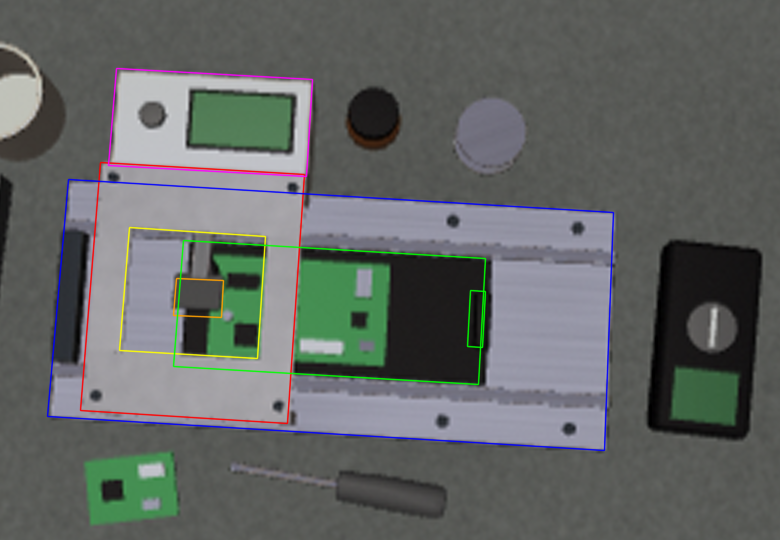

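View pics/ovs.png

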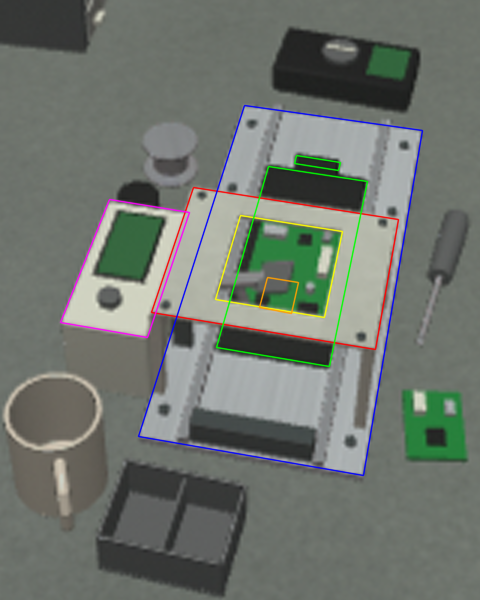

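```bash
python3 -m pendant '[0,0,0,-0.34,0, 0,0,0,-0.34,0, 0,0,0,-0.34,0, 0,0,0,-0.34,0, 0,0,0,-0.34,0]'; python3 -m pendant '[0,0.5,0,-0.34,0, 0,0.8,0.3,-0.25,0]'
cat > st.py <<'E'
from h import *
from cell import env
import sys
T=(557.3,152.6,-.0498)
s=env.state();M=rot(s['tcp_rot'])
print('t',s['t'],'tester',wt(T,s['eef_pos']).round(1),'F',s['ft_force'].round(2),'op',round(s['opening'],2),'j',s['joints'].round(2))
a=np.arctan2(M[1,2],M[0,2]);print('yaw z',a.round(3),'turn units',round(-(T[2]-a)/.5,3),'toolx',M[:,0].round(3))
if len(sys.argv)>1:
    g=tw(T,np.array(eval(sys.argv[1])));print('tool delta mm',(M.T@(g-s['eef_pos'])).round(1))
E
python3 st.py "[0.,-250,180]"
```

```text
t: 0.78
eef_pos: [228.0, -580.9, 179.6]
tcp_rot: [2.153, 1.567, 1.832]
ft_force: [0.1, 0.2, 0.6]
opening: 0.531
t: 1.02
eef_pos: [244.6, -544.2, 178.8]
tcp_rot: [1.885, 1.566, 1.868]
ft_force: [0.1, -0.4, 0.0]
opening: 0.323
t 1.025 tester [-277.6 -711.5  178.8] F [ 0.05 -0.45  0.03] op 0.32 j [-1.26  0.46  1.63  0.    1.06 -1.24]
yaw z -0.017 turn units 0.066 toolx [-0.001  0.004 -1.   ]
tool delta mm [4.000e-01 4.521e+02 2.927e+02]
```

```bash
python3 -m pendant '[0,1,0.65,0.06,0, 0,1,0.65,0,0, 0,1,0.65,0,0, 0,1,0.65,0,0, 0,1,0.65,0,0]';python3 -m pendant '[0,1,0.65,0,0, 0,1,0.65,0,0, 0,1,0.65,0,0, 0,1,0.65,0,0, 0,1,0.65,0,0]';
python3 st.py "[0.,-250,180]"
```

```text
t: 1.65
eef_pos: [350.0, -393.7, 178.4]
tcp_rot: [1.937, 1.564, 1.89]
ft_force: [0.5, 0.7, 0.4]
opening: 0.002
t: 2.28
eef_pos: [457.3, -243.1, 178.6]
tcp_rot: [2.005, 1.563, 1.957]
ft_force: [-1.0, -0.8, -0.7]
opening: 0.004
t 2.275 tester [ -80.2 -400.2  178.6] F [-1.   -0.83 -0.69] op 0.0 j [-0.62  0.35  1.82  0.    0.98 -0.57]
yaw z -0.048 turn units 0.003 toolx [-0.003  0.007 -1.   ]
tool delta mm [ -0.6 150.1  80.4]
```

```bash
python3 -m pendant '[0,1,0.55,0,0, 0,1,0.55,0,0, 0,1,0.55,0,0, 0,1,0.55,0,0, 0,1,0.5,0,0]';python3 -m pendant '[0,0.1,0,0,0]';
python3 st.py "[0.,-250,100]"
python3 - <<'E'
from cell import env
import cv2
for n in("wrist","side"):
    p,d=env.read_camera(n);cv2.imwrite(f"pics/{n}1.png",p)
E
```

```text
t: 2.9
eef_pos: [547.8, -91.7, 178.8]
tcp_rot: [2.113, 1.562, 2.065]
ft_force: [-0.6, -0.2, 0.2]
opening: 0.003
t: 3.02
eef_pos: [548.5, -87.2, 178.5]
tcp_rot: [2.132, 1.562, 2.086]
ft_force: [-0.7, -0.6, -0.1]
opening: 0.006
t 3.025 tester [   3.1 -239.9  178.5] F [-0.69 -0.62 -0.1 ] op 0.01 j [-0.28  0.4   1.73  0.01  1.02 -0.24]
yaw z -0.046 turn units 0.008 toolx [-0.004  0.008 -1.   ]
tool delta mm [ 78.4 -10.6  -2.8]
```

View pics/wrist1.png

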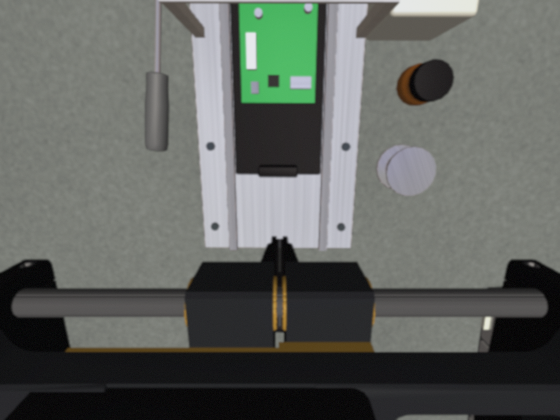

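View pics/side1.png

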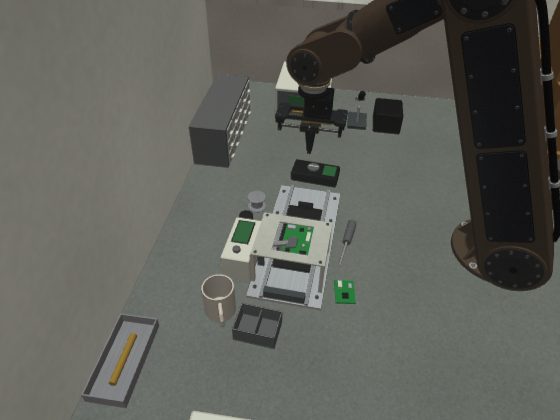

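```bash
python3 - <<'E'
from h import *
from cell import env
T=(557.3,152.6,-.0498)
s=env.state();z=np.load('side0.npz');print('tip side px',proj(z,s['eef_pos']))
i=env.camera_info('wrist');R_=rot(i['orientation'])
def pix(u,v,h):
    r=R_@np.array([(u-i['cx'])/i['fx'],(v-i['cy'])/i['fy'],1]);return wt(T,i['position']+r*(h-i['position'][2])/r[2]).round(1)
print('tab top rear',pix(278,176,42),'carrier rear',pix(245,174.5,22),'plate end L/R',pix(206,247,10),pix(352,247,10))
E
python3 -m pendant '[0.9,-0.25,-0.09,0,0, 0.9,-0.1,0,0,0, 0.9,0,0,0,0]'; python3 st.py "[0.,-240,26]"
```

```text
tip side px (np.float64(308.65631439729583), np.float64(160.60373111318248))
tab top rear [   1.5 -222.2   42. ] carrier rear [ -37.6 -223.9   22. ] plate end L/R [ -92.2 -320.9   10. ] [  97.3 -319.9   10. ]
t: 3.5
eef_pos: [543.9, -101.8, 97.5]
tcp_rot: [1.691, 1.565, 1.641]
ft_force: [0.5, -0.4, 0.5]
opening: 0.003
t 3.5 tester [  -0.8 -254.8   97.5] F [ 0.53 -0.35  0.46] op 0.0 j [-0.31  0.49  1.83  0.01  0.83 -0.26]
yaw z -0.049 turn units 0.001 toolx [-0.     0.006 -1.   ]
tool delta mm [71.6 14.4  0.8]
```

```bash
python3 -m pendant '[0.9,0,0,0,0]'; python3 st.py "[0.,-240,26]"
python3 - <<'E'
from h import *
from cell import env
s=env.state()
z=np.load('side0.npz');u,v=proj(z,s['eef_pos']);print(u,v)
p,d=env.read_camera("side")
c=cv2.resize(p[100:300,210:390],None,fx=4,fy=4,interpolation=cv2.INTER_CUBIC)[:600]
cv2.drawMarker(c,(int((u-210)*4),int((v-100)*4)),(0,0,255),0,16)
cv2.imwrite("pics/s2.png",c)
E
```

```text
t: 3.62
eef_pos: [543.3, -102.9, 69.8]
tcp_rot: [1.689, 1.565, 1.638]
ft_force: [1.0, 0.1, 0.5]
opening: 0.007
t 3.625 tester [  -1.3 -255.9   69.8] F [1.02 0.14 0.51] op 0.01 j [-0.31  0.53  1.85  0.01  0.76 -0.26]
yaw z -0.051 turn units -0.002 toolx [-0.     0.005 -1.   ]
tool delta mm [43.9 15.6  1.3]
308.6665215818743 187.220575236986
```

View pics/s2.png

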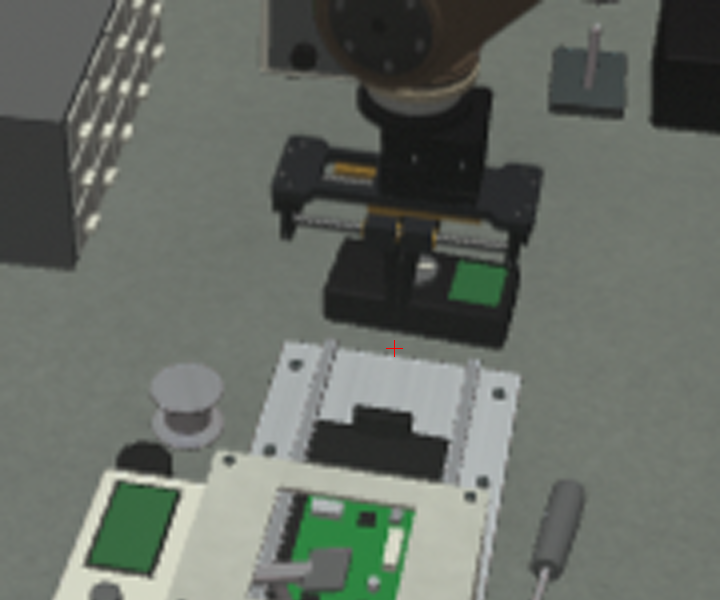

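Run:
```python
from h import *
from cell import env
T=(557.3,152.6,-.0498)
s=env.state();print(wt(T,s['eef_pos']))
for n in ('side','top'):
    i=env.camera_info(n);p,d=env.read_camera(n);np.savez(f'{n}3.npz',p=p,d=d,**i)
    p,d,W=cloud(f'{n}3.npz');q=wt(T,W)
    m=(abs(q[...,0])<30)&(abs(q[...,1]+256)<60)&(q[...,2]>45)&(q[...,2]<250)&(d>0)
    for lo in range(45,200,10):
        k=m&(q[...,2]>lo)&(q[...,2]<=lo+10)
        if k.sum():print(n,lo,k.sum(),np.median(q[k],0).round(1),q[k].min(0).round(0),q[k].max(0).round(0))
p=cv2.imread('pics/side1.png');cv2.imwrite('pics/s1c.png',cv2.resize(p[70:200,250:390],None,fx=4.5,fy=4.5,interpolation=cv2.INTER_CUBIC))
```

```text
[  -2.86869772 -255.5951721    66.65714212]
side 45 2 [  10.9 -206.6   47.7] [   7. -209.   46.] [  15. -204.   49.]
side 95 4 [  -3.6 -245.   101.1] [  -6. -248.  100.] [   1. -243.  104.]
side 105 10 [  -0.6 -243.4  110.9] [  -8. -247.  105.] [   5. -241.  115.]
side 115 17 [  -3.7 -243.9  118.4] [ -10. -263.  115.] [   5. -240.  125.]
side 125 18 [  -2.  -244.   129.7] [ -10. -248.  125.] [   5. -240.  135.]
side 135 20 [  -2.6 -244.6  140.7] [ -12. -258.  135.] [   5. -239.  145.]
side 145 20 [  -1.1 -242.9  150.5] [ -13. -248.  146.] [   9. -240.  155.]
side 155 27 [  -1.8 -243.7  158.8] [ -13. -252.  155.] [   9. -239.  165.]
side 165 2 [   2.5 -242.8  167.3] [   1. -243.  166.] [   4. -242.  169.]
side 175 12 [   1.5 -221.8  184.4] [ -26. -270.  178.] [  21. -218.  185.]
side 185 57 [  -0.9 -221.   191.1] [ -28. -280.  186.] [  29. -215.  195.]
side 195 114 [  -0.5 -225.8  201.2] [ -28. -280.  195.] [  29. -216.  205.]
```

View pics/s1c.png

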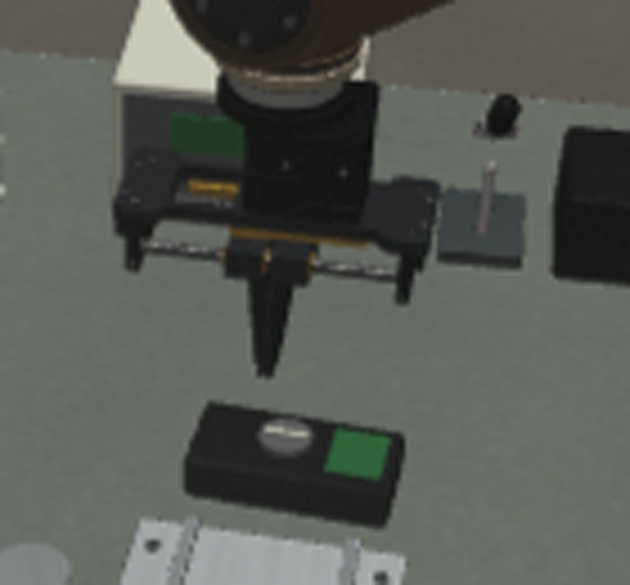

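Run:
```python
from h import *
from cell import env
T=(557.3,152.6,-.0498)
s=env.state();i=env.camera_info('wrist');p,d=env.read_camera('wrist')
M=rot(s['tcp_rot']);e=s['eef_pos']
np.savez('wrist3.npz',p=p,d=d,**i)
for b in (0,10,20,30,40,60): print(b,proj(i,e-b*M[:,0]+0*M[:,1]))
print(wt(T,i['position']),wt(T,e))
_,_,W=cloud('wrist3.npz');q=wt(T,W)
m=(abs(q[...,0])<40)&(abs(q[...,1]+256)<50)&(d>0)&(q[...,2]>45)
for lo in range(45,200,10):
    k=m&(q[...,2]>lo)&(q[...,2]<=lo+10)
    if k.sum():print(lo,k.sum(),np.median(q[k],0).round(1),q[k].min(0).round(0),q[k].max(0).round(0))
u,v=proj(i,e);cv2.drawMarker(p,(int(u),int(v)),(0,0,255),0,12);cv2.imwrite('pics/w3.png',p)
```

```text
0 (np.float64(277.41694867898906), np.float64(235.10406357918978))
10 (np.float64(277.32499457617433), np.float64(240.41723618795578))
20 (np.float64(277.2240791516286), np.float64(246.24820025684463))
30 (np.float64(277.1128253253135), np.float64(252.67652443710278))
40 (np.float64(276.9895586309103), np.float64(259.79896056806183))
60 (np.float64(276.6982618732484), np.float64(276.63029170455025))
[   0.38769428 -179.37821213  273.56183596] [  -1.68837381 -255.44353146   69.84886493]
95 25 [ 2.000e-01 -2.438e+02  1.041e+02] [  -4. -245.  102.] [   4. -243.  105.]
105 113 [ 2.000e-01 -2.439e+02  1.110e+02] [  -6. -246.  105.] [   6. -243.  115.]
115 205 [  -0.3 -243.9  120.3] [  -8. -246.  115.] [   8. -243.  125.]
125 280 [ 2.000e-01 -2.438e+02  1.305e+02] [  -9. -246.  125.] [   9. -243.  135.]
135 152 [ 2.000e-01 -2.446e+02  1.375e+02] [  -9. -246.  135.] [   9. -243.  145.]
145 99 [ 2.000e-01 -2.453e+02  1.499e+02] [  -2. -248.  145.] [   2. -243.  155.]
155 95 [-2.000e-01 -2.619e+02  1.580e+02] [  -1. -266.  155.] [   1. -245.  159.]
165 26 [  -1.6 -258.3  173.2] [  -2. -262.  172.] [   2. -255.  175.]
175 4 [  -1.6 -240.3  179.7] [  -4. -261.  175.] [  -2. -221.  185.]
185 2392 [   1.2 -220.8  191.5] [ -40. -247.  185.] [  40. -220.  195.]
195 11890 [   0.  -226.2  203.6] [ -40. -238.  195.] [  40. -220.  205.]
```

View pics/w3.png

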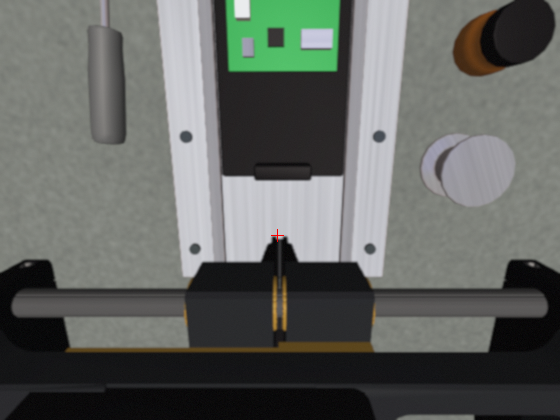

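```bash
python3 -m pendant '[0.9,0,0,0,0, 0.5,0,0,0,0,0,0,0,0,0]'; python3 st.py "[0.,-226,23]"
```

```text
t: 4.2
eef_pos: [545.5, -103.7, 31.7]
tcp_rot: [0.74, 1.565, 0.689]
ft_force: [-0.5, -0.7, 0.1]
opening: 0.006
t 4.2 tester [   1.  -256.5   31.7] F [-0.49 -0.72  0.09] op 0.01 j [-0.31  0.59  1.88  0.01  0.67 -0.26]
yaw z -0.051 turn units -0.003 toolx [ 0.005  0.004 -1.   ]
tool delta mm [ 8.8 30.5 -1.1]
```

```bash
python3 -m pendant '[0.3,0.2,0,0,0, 0,0.3,0,0,0, 0,0.2,0,0,0]'; python3 -m pendant '[0,0.15,0,0,0]';python3 -m pendant '[0,0.15,0,0,0]';python3 -m pendant '[0,0.15,0,0,0]'; python3 st.py "[0.,-226,23]"
```

```text
t: 4.58
eef_pos: [547.6, -81.7, 24.1]
tcp_rot: [0.465, 1.563, 0.414]
ft_force: [0.5, -0.4, -1.0]
opening: 0.006
t: 4.7
eef_pos: [548.0, -76.6, 24.4]
tcp_rot: [0.434, 1.563, 0.383]
ft_force: [-1.1, -0.6, 0.1]
opening: 0.007
t: 4.82
eef_pos: [548.3, -71.7, 24.6]
tcp_rot: [0.414, 1.562, 0.363]
ft_force: [-0.8, 0.4, -0.1]
opening: 0.004
t: 4.95
eef_pos: [548.6, -66.8, 24.7]
tcp_rot: [0.403, 1.562, 0.352]
ft_force: [0.2, -0.5, 0.7]
opening: 0.004
t 4.95 tester [   2.3 -219.6   24.7] F [ 0.17 -0.53  0.71] op 0.0 j [-0.24  0.6   1.89  0.01  0.65 -0.2 ]
yaw z -0.051 turn units -0.002 toolx [ 0.008  0.003 -1.   ]
tool delta mm [ 1.6 -6.4 -2.3]
```

Run:
```python
from h import *
from cell import env
T=(557.3,152.6,-.0498)
s=env.state();print(wt(T,s['eef_pos']))
for n in ('side','wrist'):
    i=env.camera_info(n);p,d=env.read_camera(n);np.savez(f'{n}4.npz',p=p,d=d,**i)
    p,d,W=cloud(f'{n}4.npz');q=wt(T,W)
    m=(abs(q[...,0])<14)&(abs(q[...,1]+215)<25)&(q[...,2]>8)&(q[...,2]<250)&(d>0)
    for lo in range(10,130,6):
        k=m&(q[...,2]>lo)&(q[...,2]<=lo+6)
        if k.sum():print(n,lo,k.sum(),np.median(q[k],0).round(1),q[k].min(0).round(0),q[k].max(0).round(0))
    p=cv2.resize(p,None,fx=4,fy=4,interpolation=cv2.INTER_CUBIC)
    if n=='side': p=p[400:1000,840:1560]
    else: p=cv2.resize(p[300:1200,600:1600],None,fx=.66,fy=.66)
    cv2.imwrite(f'pics/{n}4.png',p)
```

```text
[   2.26261009 -219.57803377   24.67415128]
side 16 13 [   4.5 -202.4   20.7] [ -14. -213.   17.] [  12. -191.   22.]
side 22 38 [  -1.  -200.6   24. ] [ -13. -217.   22.] [  14. -190.   28.]
side 28 16 [  -1.5 -209.4   29.3] [ -12. -212.   28.] [   9. -196.   33.]
side 34 16 [  -1.1 -208.8   37.6] [ -12. -224.   34.] [  13. -207.   40.]
side 40 24 [   1.2 -212.    42.3] [ -14. -221.   40.] [  13. -206.   46.]
side 46 2 [   1.3 -211.4   47.3] [  -8. -213.   46.] [  10. -210.   48.]
side 58 6 [   1.5 -208.    61.2] [  -2. -210.   60.] [   7. -206.   63.]
side 64 4 [   3.1 -207.3   67.1] [  -1. -210.   65.] [   4. -205.   70.]
side 70 8 [   0.6 -206.5   73. ] [  -4. -211.   71.] [   7. -205.   76.]
side 76 8 [   4.9 -206.3   79.9] [  -4. -209.   76.] [   8. -204.   82.]
side 82 11 [-2.000e-01 -2.079e+02  8.560e+01] [  -6. -210.   83.] [   8. -205.   87.]
side 88 9 [   2.7 -207.5   91.8] [  -6. -214.   90.] [   8. -203.   93.]
side 94 12 [   5.9 -207.5   97.6] [  -8. -211.   95.] [  12. -204.   99.]
side 100 13 [   0.6 -207.6  102.9] [  -8. -211.  101.] [  12. -203.  106.]
side 106 12 [
[... 982 characters left out ...]
 10. -207.   70.]
wrist 70 115 [   3.  -207.3   73.1] [  -4. -209.   70.] [  11. -207.   76.]
wrist 76 140 [   3.5 -207.4   79.3] [  -5. -209.   76.] [  11. -207.   82.]
wrist 82 166 [   3.4 -207.4   85.1] [  -6. -209.   82.] [  12. -207.   88.]
wrist 88 162 [   2.9 -207.5   90.4] [  -6. -209.   88.] [  12. -207.   94.]
wrist 94 56 [   3.1 -208.6   97.1] [   1. -209.   94.] [   5. -207.  100.]
wrist 100 66 [   3.  -208.7  103.2] [   1. -209.  100.] [   5. -207.  106.]
wrist 106 47 [   3.2 -209.1  108.8] [   2. -226.  106.] [   4. -208.  112.]
wrist 112 81 [   2.7 -225.8  113. ] [   2. -229.  112.] [   4. -208.  114.]
wrist 124 27 [   1.1 -221.7  128.2] [   1. -225.  127.] [   5. -219.  130.]
```

View pics/side4.png

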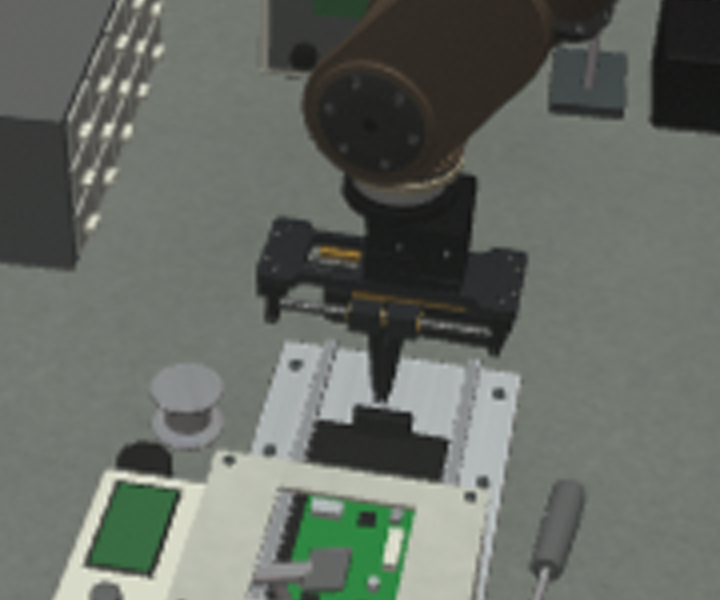

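View pics/wrist4.png

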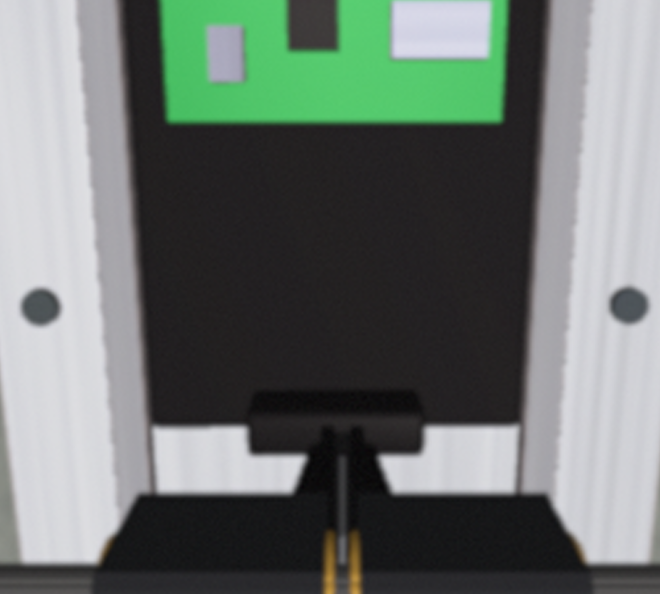

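```bash
python3 -m pendant '[0,-1,-0.08,0,0, 0,-0.2,0,0,0, 0,0,0,0,0]'; python3 st.py "[0.,-245,-8]"
```

```text
t: 5.42
eef_pos: [544.4, -103.0, 24.5]
tcp_rot: [0.423, 1.562, 0.373]
ft_force: [-0.3, -0.0, -0.2]
opening: 0.003
t 5.425 tester [-1.000e-01 -2.559e+02  2.450e+01] F [-0.28 -0.05 -0.23] op 0.0 j [-0.31  0.6   1.89  0.01  0.65 -0.27]
yaw z -0.05 turn units -0.001 toolx [ 0.008  0.003 -1.   ]
tool delta mm [32.5 10.8 -0.1]
```

```bash
python3 -m pendant '[0.5,0.1,0,0,0, 0.3,0.1,0,0,0]';python3 -m pendant '[0.2,0.1,0,0,0, 0,0.2,0,0,0]'; python3 st.py "[0.,-235,-8]"
python3 - <<'E'
from h import *
from cell import env
T=(557.3,152.6,-.0498)
i=env.camera_info('wrist');p,d=env.read_camera('wrist');np.savez('wrist5.npz',p=p,d=d,**i)
_,_,W=cloud('wrist5.npz');q=wt(T,W)
m=(abs(q[...,0])<14)&(q[...,1]>-260)&(q[...,1]<-226)&(d>0)&(q[...,2]>14)&(q[...,2]<60)
print(np.percentile(q[m],[0,2,50,98,100],axis=0).round(1))
cv2.imwrite('pics/w5.png',p)
E
```

```text
t: 5.68
eef_pos: [545.1, -95.8, -0.6]
tcp_rot: [0.377, 1.562, 0.327]
ft_force: [-0.7, 0.0, -0.8]
opening: 0.005
t: 5.92
eef_pos: [545.1, -85.5, -8.4]
tcp_rot: [0.558, 1.563, 0.508]
ft_force: [0.9, 0.5, 0.2]
opening: 0.007
t 5.925 tester [  -0.3 -238.4   -8.4] F [0.91 0.51 0.16] op 0.01 j [-0.28  0.65  1.91  0.01  0.58 -0.24]
yaw z -0.049 turn units 0.001 toolx [ 0.006  0.004 -1.   ]
tool delta mm [-0.3  3.4  0.3]
[[  -8.5 -228.7   24.8]
 [  -7.3 -228.4   27.9]
 [   0.9 -226.7   47.8]
 [   8.6 -226.1   59.4]
 [   9.7 -226.    60. ]]
```

View pics/w5.png

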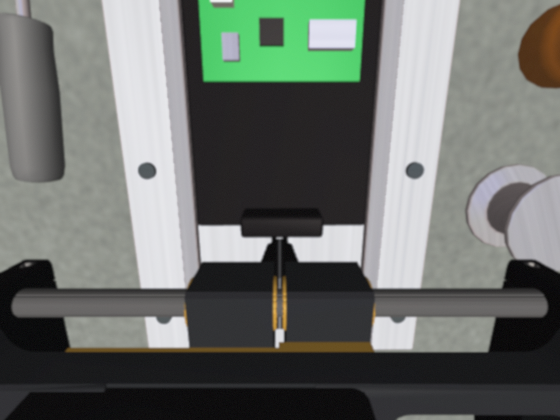

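```bash
python3 -m pendant '[0,0.25,0,0,0, 0,0.25,0,0,0, 0,0.3,0,0,0]';python3 -m pendant '[0,0.3,0,0,0, 0,0.3,0,0,0]'; python3 st.py "[0.,-152,-8]"
```

```text
t: 6.35
eef_pos: [546.8, -59.9, -7.5]
tcp_rot: [0.406, 1.562, 0.357]
ft_force: [-0.6, -2.1, -2.2]
opening: -0.001
t: 6.6
eef_pos: [547.7, -40.5, -7.3]
tcp_rot: [0.399, 1.562, 0.35]
ft_force: [0.1, -1.6, -1.3]
opening: 0.004
t 6.6 tester [  -0.  -193.3   -7.3] F [ 0.08 -1.63 -1.28] op 0.0 j [-0.2   0.65  1.91  0.01  0.57 -0.15]
yaw z -0.049 turn units 0.002 toolx [ 0.008  0.003 -1.   ]
tool delta mm [ 0.8 41.3  0. ]
```

```bash
python3 -m pendant '[0,0.3,0,0,0, 0,0.3,0,0,0, 0,0.3,0,0,0]'; python3 -m pendant '[0,0.2,0,0,0]';python3 -m pendant '[0,0.12,0,0,0]';python3 st.py "[0.,-152,-8]"
```

```text
t: 6.98
eef_pos: [549.0, -11.5, -7.2]
tcp_rot: [0.407, 1.563, 0.358]
ft_force: [-0.2, -1.3, -1.6]
opening: 0.001
t: 7.1
eef_pos: [549.3, -4.8, -7.2]
tcp_rot: [0.414, 1.563, 0.366]
ft_force: [0.4, -2.7, -1.4]
opening: 0.005
t: 7.22
eef_pos: [549.4, -0.8, -7.2]
tcp_rot: [0.418, 1.563, 0.37]
ft_force: [-0.6, -2.8, -2.1]
opening: 0.004
t 7.225 tester [  -0.2 -153.6   -7.2] F [-0.59 -2.8  -2.08] op 0.0 j [-0.12  0.65  1.91  0.01  0.57 -0.08]
yaw z -0.048 turn units 0.003 toolx [ 0.008  0.003 -1.   ]
tool delta mm [0.8 1.6 0.2]
```

```bash
for i in 1; do python3 -m pendant '[0,0.1,0,0,0]';python3 -m pendant '[0,0.1,0,0,0]';python3 -m pendant '[0,0.1,0,0,0]'; done; python3 st.py "[0.,-152,-8]"
```

```text
t: 7.35
eef_pos: [550.1, 1.2, -7.0]
tcp_rot: [0.184, 1.562, 0.137]
ft_force: [-2.9, -32.9, 1.2]
opening: 0.003
t: 7.48
eef_pos: [550.2, 1.1, -6.9]
tcp_rot: [-0.224, 1.562, -0.269]
ft_force: [-6.0, -42.4, 1.4]
opening: -0.0
t: 7.6
eef_pos: [550.1, 0.9, -6.8]
tcp_rot: [-0.577, 1.561, -0.622]
ft_force: [-5.0, -31.6, -0.2]
opening: 0.004
t 7.6 tester [   0.4 -151.9   -6.8] F [ -4.97 -31.62  -0.25] op 0.0 j [-0.12  0.65  1.91 -0.01  0.57 -0.06]
yaw z -0.045 turn units 0.01 toolx [ 0.008 -0.006 -1.   ]
tool delta mm [ 1.2 -0.1 -0.4]
```

```bash
python3 -m pendant '[0,-0.3,0,0,0, 0,-1,0,0,0, -0.8,-0.8,0,0,0, -1,-0.3,0,0,0,-1,0,0,0,0]';python3 -m pendant '[-1,0,0,0,0,-1,0,0,0,0, -1,0,0,0,0, -0.7,0,0,0,0]'; python3 st.py "[0,0,180]"
python3 - <<'E'
from h import *
from cell import env
T=(557.3,152.6,-.0498)
for n in ('side','top','wrist'):
    i=env.camera_info(n);p,d=env.read_camera(n);np.savez(f'{n}6.npz',p=p,d=d,**i)
    p,d,W=cloud(f'{n}6.npz');q=wt(T,W)
    m=(abs(q[...,0])<18)&(q[...,1]<-100)&(q[...,1]>-170)&(q[...,2]>38)&(q[...,2]<46);print(n,'tab',m.sum(),np.percentile(q[m],[2,50,98],axis=0).round(1) if m.any() else '')
draw('side6.npz',T,'pics/ovs6.png',(200,150,360,350),3,-20)
cv2.imwrite('pics/w6.png',np.load('wrist6.npz')['p'])
E
```

```text
t: 8.22
eef_pos: [545.3, -73.4, 78.2]
tcp_rot: [-0.64, 1.565, -0.687]
ft_force: [0.8, -0.0, 1.6]
opening: 0.005
t: 8.72
eef_pos: [544.7, -72.9, 194.2]
tcp_rot: [-0.33, 1.563, -0.379]
ft_force: [-0.2, -0.0, -0.1]
opening: 0.006
t 8.725 tester [  -1.4 -225.9  194.2] F [-0.24 -0.02 -0.09] op 0.01 j [-0.25  0.37  1.73 -0.    1.03 -0.2 ]
yaw z -0.048 turn units 0.003 toolx [ 0.007 -0.003 -1.   ]
tool delta mm [ 13.7 225.9   1.6]
side tab 0 
top tab 69 [[ -16.9 -140.9   39.8]
 [  -0.6 -134.8   42.7]
 [  17.1 -129.4   45.9]]
wrist tab 353 [[ -17.  -139.9   40.3]
 [   0.5 -134.7   41.8]
 [  17.  -129.4   43.7]]
```

View pics/ovs6.png

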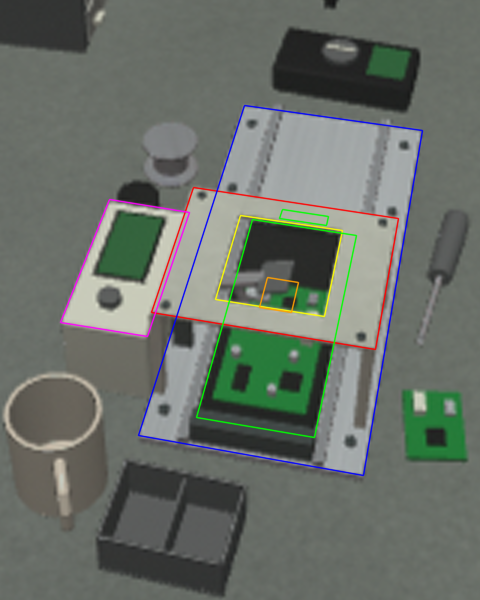

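View pics/w6.png

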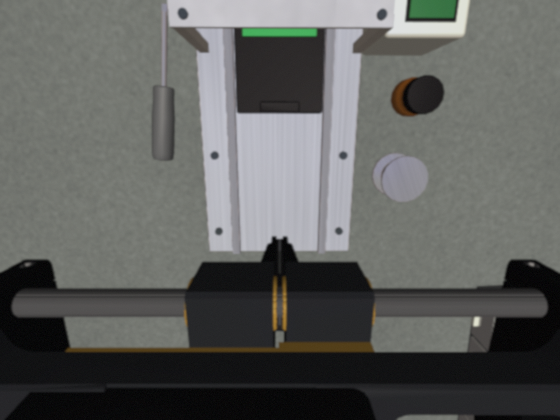

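```bash
python3 - <<'E'
from h import *
T=(557.3,152.6,-.0498)
p,d,W=cloud('side3.npz');q=wt(T,W)
for lo in range(0,125,15):
    m=(abs(q[...,0])>lo)&(abs(q[...,0])<=lo+15)&(abs(q[...,1]+250)<60)&(q[...,2]>80)&(q[...,2]<300)&(d>0)
    if m.sum(): print(lo,m.sum(),'height above tip',np.percentile(q[m][:,2],[0,2]).round(0)-101, q[m][:,1].max())
E
python3 -m pendant '[0,1,0.06,0,0, 0,1,0,0,0, 0,1,0,0,0, 0,1,0,0,0, 0,1,0,0,0]';python3 -m pendant '[0,1,0,0,0, 0,0.7,0,0,0, 0,0.3,0,0,0]'; python3 st.py "[0,0,120]"
```

```text
0 532 height above tip [-1. 12.] -214.71376247113201
15 337 height above tip [77. 86.] -213.11006688804304
30 308 height above tip [86. 92.] -216.89342633173962
45 257 height above tip [88. 90.] -217.73376297439418
60 233 height above tip [77. 85.] -216.42117806126254
75 238 height above tip [78. 82.] -215.8218383245508
90 14 height above tip [112. 112.] -222.09656523276175
t: 9.5
eef_pos: [552.0, 79.6, 186.5]
tcp_rot: [-1.983, 1.569, -2.035]
ft_force: [0.5, -0.1, 0.2]
opening: 0.003
t: 9.88
eef_pos: [553.5, 142.7, 182.2]
tcp_rot: [-2.831, 1.564, -2.882]
ft_force: [0.1, 0.1, -0.9]
opening: 0.007
t 9.875 tester [ -3.3 -10.1 182.2] F [ 0.06  0.11 -0.87] op 0.01 j [ 0.14  0.42  1.69 -0.    1.04  0.19]
yaw z -0.051 turn units -0.002 toolx [-0.007 -0.002 -1.   ]
tool delta mm [62.1 10.2  3.7]
```

```bash
python3 -m pendant '[0,0.3,0.12,0,0, 0,0.03,0,0,0]'; python3 st.py "[0,0,120]"
python3 - <<'E'
from h import *
from cell import env
T=(557.3,152.6,-.0498)
for n in ('side','wrist'):
    i=env.camera_info(n);p,d=env.read_camera(n);np.savez(f'{n}7.npz',p=p,d=d,**i)
    p,d,W=cloud(f'{n}7.npz');q=wt(T,W)
    m=(abs(q[...,0])<25)&(abs(q[...,1])<40)&(q[...,2]>195)&(q[...,2]<260)&(d>0)
    print(n,np.percentile(q[m],[0,2,50,98,100],axis=0).round(1))
    k=(abs(q[...,0])<25)&(abs(q[...,1])<25)&(q[...,2]>75)&(q[...,2]<111)&(d>0);print('paddle',np.percentile(q[k],[2,50,98],axis=0).round(1) if k.any() else 0)
draw('side7.npz',T,'pics/ovs7.png',(200,50,360,250),3,-20)
cv2.imwrite('pics/w7.png',np.load('wrist7.npz')['p'])
E
```

```text
t: 10.12
eef_pos: [557.6, 152.6, 181.0]
tcp_rot: [-2.848, 1.562, -2.899]
ft_force: [-0.1, -0.4, 0.1]
opening: 0.003
t 10.125 tester [  0.3   0.  181. ] F [-0.1  -0.41  0.09] op 0.0 j [ 0.15  0.43  1.67 -0.    1.05  0.2 ]
yaw z -0.051 turn units -0.002 toolx [-0.008 -0.002 -1.   ]
tool delta mm [61.   0.1  0.2]
side [[ -9.3  -9.4 214.5]
 [ -8.7  -0.9 217. ]
 [  0.6  12.7 241.5]
 [  9.3  15.5 258.1]
 [ 11.8  15.8 259.5]]
paddle [[ -9.1 -15.5  93.9]
 [  5.6   4.3 101.4]
 [ 23.4  20.4 106.3]]
wrist [[ -7.    9.6 213.2]
 [ -5.7  10.  215.5]
 [  2.2  11.8 238.8]
 [  9.9  12.5 258.3]
 [ 11.2  12.9 259.8]]
paddle [[ -8.  -16.7  95.5]
 [  6.2   0.8 100.9]
 [ 23.6  17.4 105.1]]
```

View pics/ovs7.png

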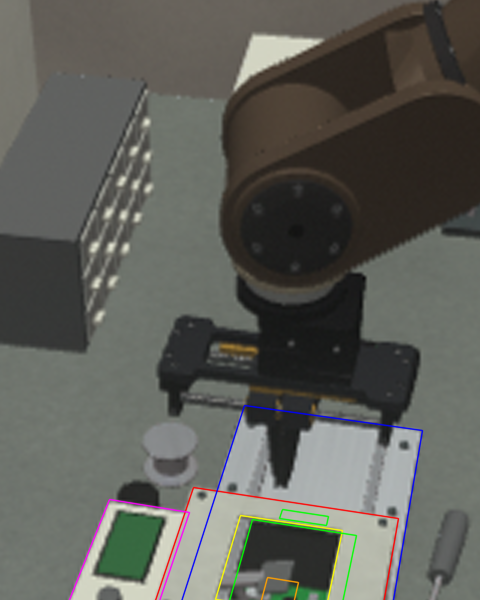

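View pics/w7.png

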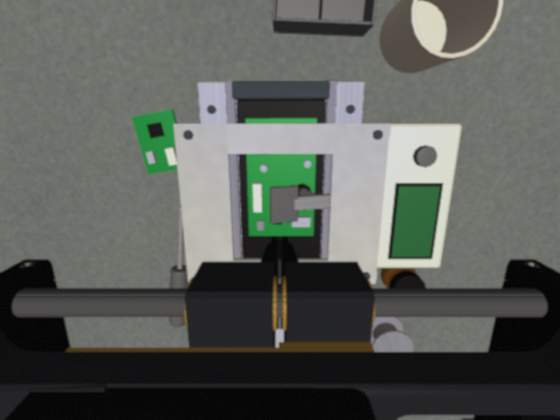

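```bash
python3 -m pendant '[0.9,0,0.03,0,0, 0.9,0,0,0,0, 0.5,0,0,0,0]'; python3 st.py "[1,0,46]"
```

```text
t: 10.6
eef_pos: [558.9, 150.4, 112.0]
tcp_rot: [-2.733, 1.566, -2.786]
ft_force: [0.5, -0.6, 0.1]
opening: 0.004
t 10.6 tester [  1.7  -2.1 112. ] F [ 0.49 -0.63  0.07] op 0.0 j [ 0.15  0.51  1.75 -0.    0.89  0.2 ]
yaw z -0.053 turn units -0.006 toolx [-0.004 -0.002 -1.   ]
tool delta mm [66.   2.2 -0.4]
```

Centred; tip is now about z=143. Descend into the window, in small steps near the paddle.

```bash
python3 -m pendant '[0.6,0.05,0,0,0, 0.4,0.03,0,0,0]'; python3 -m pendant '[0.2,0,0,0,0]'; python3 -m pendant '[0.15,0,0,0,0]';python3 -m pendant '[0.15,0,0,0,0]'; python3 st.py "[1,0,46]"
```

```text
t: 10.85
eef_pos: [559.2, 152.0, 81.3]
tcp_rot: [-2.692, 1.567, -2.746]
ft_force: [-0.7, 0.0, 0.5]
opening: 0.003
t: 10.98
eef_pos: [559.3, 151.9, 74.9]
tcp_rot: [-2.691, 1.567, -2.745]
ft_force: [0.1, -0.8, 1.0]
opening: 0.004
t: 11.1
eef_pos: [559.5, 151.8, 70.5]
tcp_rot: [-2.656, 1.567, -2.71]
ft_force: [0.4, -0.2, 1.0]
opening: 0.006
t: 11.22
eef_pos: [559.6, 151.9, 66.4]
tcp_rot: [-2.659, 1.567, -2.713]
ft_force: [-3.7, -0.9, 6.3]
opening: 0.002
t 11.225 tester [ 2.3 -0.6 66.4] F [-3.71 -0.94  6.27] op 0.0 j [ 0.15  0.57  1.78 -0.    0.79  0.21]
yaw z -0.054 turn units -0.009 toolx [-0.003 -0.001 -1.   ]
tool delta mm [20.4  0.6 -1.2]
```

Contact at the expected height (6 N). Continue pressing.

```bash
python3 -m pendant '[0.2,0,-0.03,0,0, 0.2,0,-0.03,0,0]'; python3 -m pendant '[0.15,0,0,0,0]';python3 -m pendant '[0.13,0,0,0,0]'; python3 st.py "[0,0,46]"
```

```text
t: 11.48
eef_pos: [557.5, 152.0, 55.7]
tcp_rot: [-2.637, 1.568, -2.691]
ft_force: [-3.0, -0.3, 6.5]
opening: 0.001
t: 11.6
eef_pos: [557.1, 152.1, 51.7]
tcp_rot: [-2.688, 1.568, -2.742]
ft_force: [-3.0, 0.6, 5.7]
opening: 0.002
t: 11.72
eef_pos: [556.7, 152.1, 48.4]
tcp_rot: [-2.726, 1.567, -2.78]
ft_force: [-3.8, -0.2, 6.7]
opening: 0.005
t 11.725 tester [-0.6 -0.6 48.4] F [-3.82 -0.2   6.65] op 0.0 j [ 0.15  0.59  1.8  -0.    0.75  0.21]
yaw z -0.054 turn units -0.008 toolx [-0.003 -0.001 -1.   ]
tool delta mm [2.4 0.6 0.6]
```

```bash
python3 -m pendant '[0.1,0,0,0,0]'; python3 -m pendant '[0.1,0,0,0,0]';python3 -m pendant '[0.1,0,0,0,0]'; python3 st.py "[0,0,46]"
```

```text
t: 11.85
eef_pos: [556.5, 152.1, 45.9]
tcp_rot: [-2.72, 1.567, -2.774]
ft_force: [-2.0, -0.2, 6.6]
opening: 0.002
t: 11.98
eef_pos: [556.6, 152.2, 44.5]
tcp_rot: [-2.65, 1.568, -2.704]
ft_force: [-11.0, -2.1, 35.6]
opening: 0.006
t: 12.1
eef_pos: [556.7, 152.2, 44.4]
tcp_rot: [-2.176, 1.57, -2.23]
ft_force: [-13.6, -3.1, 42.4]
opening: 0.006
t 12.1 tester [-0.5 -0.5 44.4] F [-13.61  -3.09  42.41] op 0.01 j [ 0.15  0.6   1.81 -0.    0.74  0.21]
yaw z -0.053 turn units -0.007 toolx [-0.001 -0.001 -1.   ]
tool delta mm [-1.6  0.5  0.5]
```

```bash
python3 -m pendant '[0.07,0,0,0,0, 0.07,0,0,0,0]'; python3 -m pendant '[-0.3,0,0,0,0, -0.6,0,0,0,0]'; python3 st.py "[0,0,181]"
```

```text
t: 12.35
eef_pos: [556.7, 152.2, 44.7]
tcp_rot: [-0.35, 1.569, -0.403]
ft_force: [-7.0, -1.8, 19.1]
opening: 0.002
t: 12.6
eef_pos: [556.6, 152.1, 72.7]
tcp_rot: [-0.33, 1.569, -0.383]
ft_force: [-0.3, -0.4, -0.4]
opening: 0.002
t 12.6 tester [-0.6 -0.5 72.7] F [-0.32 -0.43 -0.41] op 0.0 j [ 0.15  0.55  1.79 -0.    0.8   0.21]
yaw z -0.053 turn units -0.006 toolx [ 0.002 -0.001 -1.   ]
tool delta mm [-108.3    0.4    0.9]
```

```bash
python3 -m pendant '[-0.9,0,0,0,0, -1,0,0,0,0, -1,0,0,0,0, -1,0,0,0,0]'; python3 -m pendant '[0,-1,0,0,0, 0,-1,0,0,0, 0,-1,0,0,0, 0,-1,0,0,0, 0,-1,0,0,0]'; python3 -m pendant '[0,-0.8,0,0,0, 0,-0.4,0,0,0, 0,0,0,0,0]'; python3 st.py
python3 - <<'E'
from h import *
from cell import env
T=(557.3,152.6,-.0498)
for n in ('side','top'):
    i=env.camera_info(n);p,d=env.read_camera(n);np.savez(f'{n}8.npz',p=p,d=d,**i)
    p,d,W=cloud(f'{n}8.npz');q=wt(T,W)
    k=(abs(q[...,0])<11)&(abs(q[...,1])<14)&(q[...,2]>65)&(q[...,2]<111)&(d>0);print(n,'paddle',k.sum(),np.percentile(q[k],[2,50,98],axis=0).round(1) if k.any() else 0)
    m=(abs(q[...,0])<18)&(q[...,1]<-100)&(q[...,1]>-170)&(q[...,2]>38)&(q[...,2]<46);print('tab',m.sum(),np.percentile(q[m],[2,50,98],axis=0).round(1) if m.any() else '')
draw('side8.npz',T,'pics/ovs8.png',(200,150,360,350),3,-20)
draw('top8.npz',T,'pics/ovt8.png',(120,120,420,300),2.5,-20)
E
```

```text
t: 13.1
eef_pos: [556.4, 152.2, 194.1]
tcp_rot: [-0.204, 1.568, -0.257]
ft_force: [-0.3, 0.1, -0.3]
opening: 0.01
t: 13.72
eef_pos: [550.0, 0.1, 199.3]
tcp_rot: [0.038, 1.559, -0.011]
ft_force: [-1.1, 0.1, 0.1]
opening: 0.006
t: 14.1
eef_pos: [548.4, -38.4, 200.4]
tcp_rot: [0.021, 1.557, -0.03]
ft_force: [-0.5, 0.1, -0.1]
opening: 0.002
t 14.1 tester [   0.6 -191.2  200.4] F [-0.51  0.06 -0.07] op 0.0 j [-0.19  0.36  1.73  0.    1.04 -0.14]
yaw z -0.052 turn units -0.003 toolx [ 0.014 -0.    -1.   ]
side paddle 71 [[-10.6 -13.5  75.7]
 [ -0.5  -0.2  78.9]
 [ 10.2  13.7  81.5]]
tab 0 
top paddle 120 [[-10.2 -13.2  75.2]
 [  0.2   0.4  79.1]
 [ 10.7  13.4  83.4]]
tab 0
```

View pics/ovs8.png

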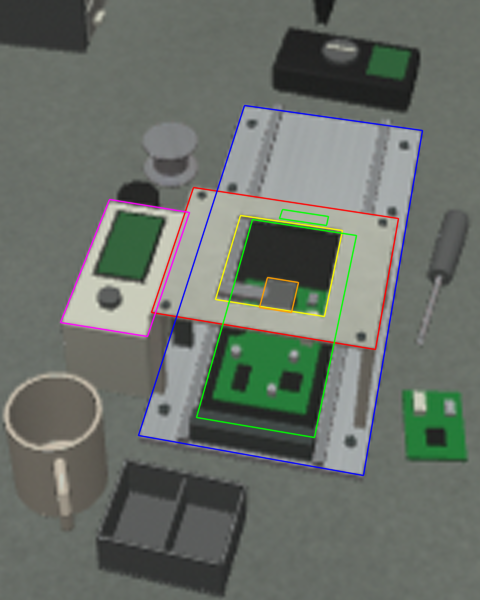

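View pics/ovt8.png

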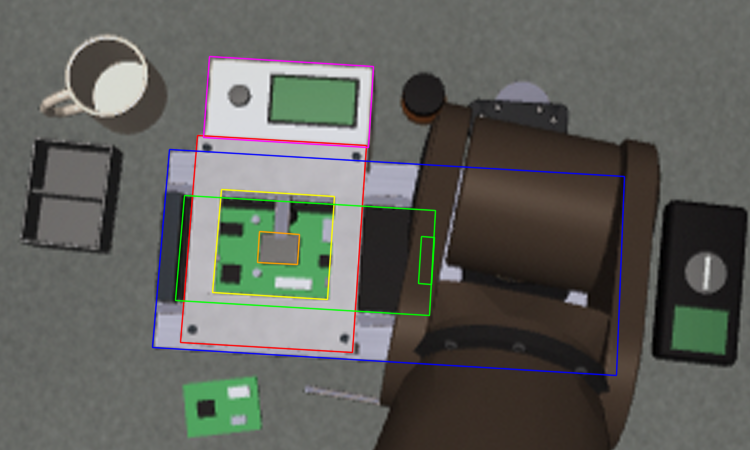

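Run:
```python
from h import *
from cell import env
T=(557.3,152.6,-.0498)
i=env.camera_info('wrist');p,d=env.read_camera('wrist');np.savez('w9.npz',p=p,d=d,**i)
_,_,W=cloud('w9.npz');q=wt(T,W)
m=(abs(q[...,0])<18)&(q[...,1]<-100)&(q[...,1]>-170)&(q[...,2]>38)&(q[...,2]<46);print('tab',m.sum(),np.percentile(q[m],[2,50,98],axis=0).round(1))
print(abs(env.state()['qvel']).max())
print(env.job_done())
```

```text
tab 338 [[ -17.  -140.    40. ]
 [   0.2 -134.3   41.9]
 [  17.4 -128.7   43.6]]
0.00450727595780704
the job is handed in; nothing more can be done
None
```

The carrier is fully home against the end stop and the lever is pressed all the way down. I handed the job in at about 14 s with the arm clear; no verdict is reported.

- **Push:** I pushed the carrier about 80 mm with closed fingertips on its rear tab. It met the stop firmly, with the push force rising from about 2 N to 42 N.
- **Press:** I then pressed the paddle through the window. It moved at about 6 N and hit its stop at about 42 N.
- **Last checks:** After the press, the wrist camera put the carrier's rear face at tester y = -140 mm, which is home. The side and top cameras put the paddle face level at about 79 mm, against 78 mm for fully down. No force was felt at the guard. The bystanders I could see in the last pictures had not moved. The arm hid the solder reel and most of the screwdriver in the top view, but the side view showed both in place.
- **Disagreement:** The wrist and side cameras, and a contact-free pass over the tab, showed the real fingertip about 31 mm above the reported TCP. I allowed for this in every height, and the contacts came where the corrected figure predicted.

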